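# Close the filter cover of a fume extractor and lock its quarter-turn cam

## Robot

A 6-joint arm with a two-finger parallel gripper is mounted at the origin on the work surface. World frame = base frame: x ahead of the robot, y to its left, z up, the work surface at z = 0. Lengths are in m, angles in rad, forces in N, time in s.
With the tool pointing down it reaches from about 0.375 to 0.825 m from the base axis. Payload 5.5 kg.
Tool frame: the origin (TCP) lies between the finger pads; the fingertips stand 14 mm ahead of it and the grasp point (between the pads) lies 5 mm behind it (bot.finger_overhang is the distance from the TCP to the fingertips, in m); z points along the fingers, y is the line along which they close (so a half turn about z gives the same grasp; the last joint's range is limited). The gripper opens to 85 mm and grips with 20 to 120 N. Pads are 22 mm wide; open, the fingers measure 114 mm over their backs; the gripper's body (76 mm by 85 mm) begins 54 mm behind the grasp point. The pads swing forward as they close: fully open they stand 13 mm farther back than shut.
Start: joints at [1.299, 0.314, -0.047, 1.21, 0, 1.571], TCP at [0.161, 0.578, 0.245] pointing down, gripper open.
Joint ranges: [-2.67, 2.67], [-0.69, 1.73], [-1.03, 1.25], [-2.08, 2.16], [-1.42, 1.45], [-3.14, 3.14]. Speed limits (rad/s): [2.39, 2.39, 3.01, 3.14, 3.14, 3.14].

## Interface

Orientations are given as a unit quaternion [x, y, z, w].
In Python, from bench import bot gives the robot as it stands.
- The arm moves only by the shell command python3 -m jog 'ROWS' [FORCE]. ROWS is JSON, a list of rows, each a list of 3 entries, a list of its own where there are three numbers: the turn, a rotation vector about the tool's x, y, z in rad, then the shift along the tool's x, y, z in cm, then the closure, from 0 (fully open) to 1 (shut). In form: [[[ax, ay, az], [tx, ty, tz], gripper], ...]. A call has 1 to 5 rows; each row shifts and turns the commanded pose from where the row before left it, along the tool's axes as they then stand; what a row does not reach is not made up. A row lasts 1/12 s, in which the tool goes at most 41.7 mm and 7.16 degrees, less where a joint would pass 70% of its speed; a pose out of reach is approached as far as the arm can. A call is refused whole if a number of a shift passes 4.17 or a number of a turn 0.125, either way. A call with a gripper value outside its range is refused whole. The fingers move at their own pace and stop on an object; FORCE is the grip in N (left out, the last holds). Time passes only in rows, so rows that do not move let the fingers close. It gives the time, the measured TCP pose, the force, the opening and the grip force at its end, in the units of the state.
- bot.get_state(): the state, without advancing time (a new reading comes with each control period).
- bot.get_image(name): name is "scene" or "top" or "wrist"; returns (picture, depth): 420x560x3 uint8, red, green, blue; 420x560 float32, m along the optical axis (not along the pixel's ray), 0 where there is no reading.
- bot.get_calibration(name): a dict with "mtx" (3x3 intrinsics, pixels), "xyz" and "attitude" of the camera in the world. Camera axes: x right, y down, z forward; pixel columns grow to the right and rows downward; lengths in m; the calibration is good to about 2 mm. A picture is of the moment at which its call begins: read the wrist's pose just before it. get_calibration takes no time and is no camera call; for the wrist camera it gives the pose at the moment of the call.
- bot.close_job(): hands the job in; it is judged then, once.
The state is a dict: "time": time; "joint_positions": joint angles; "qd": joint speeds; "joint_torque": joint torques, N m; "position": TCP position; "ee_rot": TCP orientation; "contact_force": force on the tool from outside, world axes, zero at the start; "torque": the same for the moment, N m; "gripper_width": finger opening in m; "gripper_force": force on a finger pad.
Only numpy, scipy, OpenCV 4.12 (cv2) and the standard library are available. Lean on these libraries where they do the work, as an engineer would, in place of code of your own. Each camera call takes 0.05 s, during which the arm holds its last target. There are 200 camera calls.

## Task

Close the filter bay of the grey fume extractor: with the fingertips push the metal cover along its guides until it is fully home against the raised deck, then set a fingertip in the slot of the round black fastener and turn it clockwise, a quarter turn, to its stop, so that its red tongue locks over the cover. The cover stays flat in its guides and is never lifted, the fastener is turned by its slot and not by the tongue, and the spool, bottle, screwdriver and tin on the bench stay where they are.

Things in the scene. Friction and masses are not known exactly. Their poses are not given: they have to be found in the camera images.
- unit: Fume extractor, a fixed grey box 200 (x) x 400 (y) x 80 mm high, origin at the centre of its underside; +y is the way the cover closes. Flat top at z = 80. A deck, top z = 90, y 75 to 192, carries the fastener; its edge at y = 75 stops the cover. Steel guides: inner faces x = +-72, top z = 94, y -195 to 75; keeper tabs on them (top z = 99) reach in to |x| = 62 at y -90 to -65.
- cover_home (a point): Point on the unit at the middle of the deck's edge, level with its top (unit frame 0, 75, 90 mm), axes as the unit: cover_front lies here when the cover is fully home.
- cover_front (a point): Middle of the front (closing) edge of the loose aluminium cover, on its top face; axes as the cover, +y is the closing direction. Plate 116 (x; 140 over its four guide ears) x 160 (y) x 10 mm, 0.2 to 0.42 kg, flat on the unit's top with 2 mm play each side in the guides; it starts 45 to 95 mm open and slides with plain friction (a few N).
- cover_rib (a point): Middle of the rear (-y) face of the black rib standing across the rear end of the cover, half-way up; rib 100 (x) x 10 (y) x 18 mm high, its top 9 mm above this point. Axes as the cover; push here towards +y. It lies 160 mm behind cover_front and 9 mm above it; the unit's flat top is 19 mm below this point.
- dial_slot (a point): Centre of the round black fastener (104 mm across), on its axis, level with its top face, 34 mm above the deck. A straight slot 40 mm wide, 88 mm long with closed round ends, 20 mm deep (yellow floor), crosses it through the centre. The point's x axis points along the slot towards the tongue, z up. The axis stands 55 mm from cover_home in the unit's +y.
- dial (a joint): Turn of the fastener in rad, growing clockwise seen from above: 0 = open (slot and tongue along the unit's +x), 1.571 = locked at a hard stop (tongue towards the unit's -y, over the cover). It starts 0 to 0.35, stays where it is left, and needs about 0.05 N m (2 N at 25 mm from the axis).
- tongue_tip (a point): Middle of the outer end of the fastener's red flat tongue, half-way up it; the tongue lies below the dial and turns with it, 24 mm wide, 6 mm thick, reaching 84 mm from the axis (32 mm past the dial's rim), 2.5 mm above deck and cover; x points outwards along it. Not to be pushed.
- spool_mark (a point): Centre of a metal solder spool standing upright on the bench near the unit, 56 mm across, 46 mm high. Leave alone.
- flux_mark (a point): Centre of a white bottle with a red cap standing on the bench near the unit, 44 mm across, 85 mm high. Leave alone.
- driver_mark (a point): Middle of a screwdriver with an orange handle lying on the bench near the unit, 160 mm long. Leave alone.
- tin_mark (a point): Centre of an open aluminium tin standing on the bench near the unit, 64 mm across, 50 mm high. Leave alone.

How it is judged:
On the way, in this order (a step that is already met when the one before it is completed fails the run):
1. the cover is fully home against the deck while the fastener is still open (y of cover_front in the frame of cover_home above -0.004 m and z of cover_front in the frame of cover_home below 0.004 m and angle between cover_front's own z axis and vertical below 0.04 rad and value of joint dial below 0.6 rad), for 0.1 s.
2. the fastener is turned to its stop with the cover home (y of cover_front in the frame of cover_home above -0.004 m and z of cover_front in the frame of cover_home below 0.004 m and angle between cover_front's own z axis and vertical below 0.04 rad and value of joint dial above 1.42 rad), for 0.1 s.
At the end, for the whole second after the job is handed in: The cover lies flat and fully home (its front edge within 4 mm of the deck's edge, tilt under 0.04 rad) and at rest, the fastener is turned to within 0.15 rad of its stop at 1.571, and the spool, bottle, screwdriver and tin are within 30 mm of where they stood (all of step 2 and linear speed of cover below 0.01 m/s and not (distance of spool_mark from where it was at the start of the episode above 0.03 m) and not (distance of flux_mark from where it was at the start of the episode above 0.03 m) and not (distance of driver_mark from where it was at the start of the episode above 0.03 m) and not (distance of tin_mark from where it was at the start of the episode above 0.03 m)); the robot touches nothing.
It fails at once if the cover is lifted (more than 12 mm) or tipped out of its guides (z of cover_front in the frame of cover_home above 0.012 m or z of cover_rib in the frame of cover_home above 0.021 m or angle between cover_front's own z axis and vertical above 0.2 rad).
It fails at once if the fastener is turned past half-way while the cover is not home (value of joint dial above 0.8 rad and y of cover_front in the frame of cover_home below -0.008 m).
It fails at once if the tongue is pushed by the fingers (contact force between the fingers and dial_c0 above 1.5 N).
It fails at once if the spool, bottle, screwdriver or tin is moved more than 30 mm (distance of any of spool_mark, flux_mark, driver_mark, tin_mark from where it was at the start of the episode above 0.03 m).
It also fails if it takes over 51 s, if anything falls off the work surface, if the arm or the gripper's body presses on something with over 40 N, if the wrist force passes 120 N, or if a joint passes its speed limit or range.

## Working session

There is one attempt and no reset: what is moved stays moved. The work goes in short steps, Python scripts to look and compute and a shell command to move; the robot and the scene stay as the last step left them, time stands still between calls to the robot, and variables do not carry over. Pictures are saved under pics/ and viewed, at most 10 in all, crops included, and the job is handed in when it is done.

```bash
mkdir -p pics; ls; python3 - <<'E'
from bench import bot
import cv2,numpy as np
s=bot.get_state();print(s)
for n in("top","scene"):
    im,d=bot.get_image(n);c=bot.get_calibration(n);print(n,c)
    cv2.imwrite(f"pics/{n}0.png",im[...,::-1]);np.savez(f"pics/{n}0.npz",im=im,d=d,**{k:np.array(v) for k,v in c.items()})
E
```

```text
pics
{'time': 0.0, 'joint_positions': array([ 1.29898057e+00,  3.14205038e-01, -4.81043639e-02,  1.21015668e+00,
        3.57894511e-05,  1.57080793e+00]), 'qd': array([ 0.00169013,  0.00010759,  0.00161589,  0.00063643,  0.00031961,
       -0.00193429]), 'joint_torque': array([-2.77681145e-03, -5.39590967e+01,  3.39747119e+01,  1.93205348e-02,
       -4.93289394e-05,  1.43448500e-05]), 'position': array([0.1609303 , 0.57744533, 0.24443601]), 'ee_rot': array([ 1.35495588e-01,  9.90777598e-01, -8.24756745e-04, -1.30842599e-04]), 'contact_force': array([-0.17438731, -0.4448971 , -0.21602484]), 'torque': array([ 0.00438327, -0.00981401, -0.03899316]), 'gripper_force': 0.0, 'gripper_width': 0.08513359143333381}
top {'mtx': array([[416.16575566,   0.        , 284.60526691],
       [  0.        , 416.16575566, 208.650616  ],
       [  0.        ,   0.        ,   1.        ]]), 'xyz': array([0.44907045, 0.01632636, 0.87617761]), 'attitude': array([-0.69797581,  0.71106893, -0.07256329,  0.04410567])}
scene {'mtx': array([[391.85430767,   0.        , 275.29859602],
       [  0.        , 391.85430767, 204.95354088],
       [  0.        ,   0.        ,   1.        ]]), 'xyz': array([1.0203169 , 0.47753516, 0.57337291]), 'attitude': array([ 0.32230414,  0.83189505, -0.42505721, -0.1529609 ])}
```

View pics/top0.png

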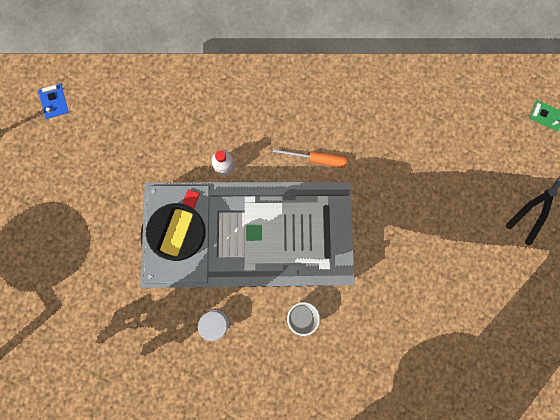

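View pics/scene0.png

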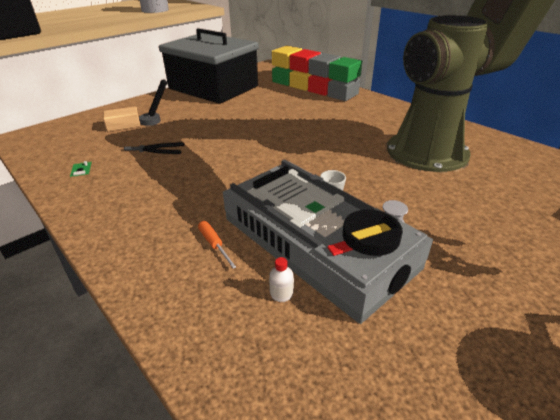

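The top view shows the dial at about (176,232) with the yellow slot and the red tongue at (192,199). The rib is at (327,234), and the unit's +y points left in the image. The bottle, screwdriver, spool and tin stand beside the unit, clear of its top.

```bash
cat > h.py <<'E'
import numpy as np,cv2
from scipy.spatial.transform import Rotation as R
def ray(c,uv,z):
    uv=np.atleast_2d(uv).astype(float);K=c["mtx"]
    d=np.c_[(uv-K[:2,2])/[K[0,0],K[1,1]],np.ones(len(uv))]@R.from_quat(c["attitude"]).as_matrix().T
    return c["xyz"]+d*((z-c["xyz"][2])/d[:,2])[:,None]
def blob(m,box):
    x0,y0,x1,y1=box;k=np.zeros(m.shape,np.uint8);k[y0:y1,x0:x1]=m[y0:y1,x0:x1]
    cs,_=cv2.findContours(k,cv2.RETR_EXTERNAL,cv2.CHAIN_APPROX_NONE)
    return max(cs,key=cv2.contourArea)[:,0]
E
python3 - <<'E'
from h import *
c=np.load("pics/top0.npz");im=c["im"];hsv=cv2.cvtColor(im,cv2.COLOR_RGB2HSV)
def rect(n,m,box,z):
    P=ray(c,blob(m,box),z)[:,:2]*1000
    print(n,cv2.minAreaRect(P.astype(np.float32)));return P
dark=(hsv[...,2]<60).astype(np.uint8)
P=rect("dial",dark,(135,190,212,275),.124);print(cv2.minEnclosingCircle(P.astype(np.float32)))
rect("rib",dark,(315,195,336,265),.108)
yel=((hsv[...,0]>20)&(hsv[...,0]<35)&(hsv[...,1]>150)).astype(np.uint8)
rect("yellow",yel,(140,190,215,275),.104)
red=(((hsv[...,0]<8)|(hsv[...,0]>172))&(hsv[...,1]>150)).astype(np.uint8)
rect("red",red,(175,180,210,215),.098)
# unit outline from depth heights
K=c["mtx"];v,u=np.mgrid[:420,:560];d=c["d"]
p=np.stack([(u-K[0,2])/K[0,0]*d,(v-K[1,2])/K[1,1]*d,d],-1)@R.from_quat(c["attitude"]).as_matrix().T+c["xyz"]
hz=p[...,2]; 
m=((hz>.065)&(hz<.115)).astype(np.uint8)
P=p[...,:2][m>0]
b=blob(m,(120,175,370,300));Q=p[b[:,1],b[:,0],:2]*1000
print("unit",cv2.minAreaRect(Q.astype(np.float32)))
for q in [(176,215),(300,234),(165,190),(160,270),(327,234),(345,234)]:print(q,p[q[1],q[0]].round(3))
E
```

```text
dial ((535.3489990234375, 181.75868225097656), (104.95387268066406, 100.86085510253906), 45.03240203857422)
((535.4569091796875, 181.89019775390625), 53.11198806762695)
rib ((533.9861450195312, -93.2997055053711), (10.87279987335205, 97.42443084716797), 89.45380401611328)
yellow ((536.6083374023438, 185.75045776367188), (34.84776306152344, 85.09430694580078), 70.4395751953125)
red ((599.665771484375, 161.26019287109375), (23.816009521484375, 32.42490768432617), 70.4668197631836)
unit ((535.4340209960938, 56.434051513671875), (405.8253479003906, 201.461181640625), 89.211181640625)
(176, 215) [0.569 0.186 0.103]
(300, 234) [ 0.53  -0.045  0.093]
(165, 190) [0.619 0.211 0.091]
(160, 270) [0.468 0.216 0.092]
(327, 234) [ 0.528 -0.094  0.111]
(345, 234) [ 0.53  -0.133  0.082]
```

```bash
python3 -m jog '[[[0,0,-0.09],[-2,0,0],1],[[0,0,-0.09],[-3,0,0],1],[[0,0,-0.09],[-3,0,0],1],[[0,0,0],[-3,-2,0],1],[[0,0,0],[-3,-3,0],1]]' 40; python3 -c "
from bench import bot
s=bot.get_state();print(s['joint_positions'],s['ee_rot'])"
```

```text
time: 0.52
position: [0.3002, 0.5155, 0.2444]
ee_rot: [-0.0, 1.0, 0.0, -0.0]
contact_force: [0.1, -0.5, 0.1]
gripper_width: 0.0258
gripper_force: 0.0
[ 1.04333099e+00  3.07272476e-01 -5.76848739e-02  1.20581080e+00
  1.82829202e-04  1.04311413e+00] [-1.08430169e-04  9.99999990e-01  5.81945509e-05 -7.18923503e-05]
```

```bash
python3 -m jog '[[[0,0,0],[-2.5,-3.3,0],1],[[0,0,0],[-2.5,-3.3,0],1],[[0,0,0],[-2.5,-3.3,0],1],[[0,0,0],[-2.5,-3.3,0],1],[[0,0,0],[-2.5,-3.3,0],1]]'; python3 -m jog '[[[0,0,0],[-2,-3.6,0],1],[[0,0,0],[-2,-3.6,0],1],[[0,0,0],[-2,-3.6,0],1],[[0,0,0],[-2,-3.6,0],1],[[0,0,0],[-2,-3.6,0],1]]'; python3 -m jog '[[[0,0,0],[0,-4,0],1],[[0,0,0],[0,-4,0],1],[[0,0,0],[0,-4,0],1],[[0,0,0],[0,-4,0],1],[[0,0,0],[0,-4,0],1]]'
```

```text
time: 0.93
position: [0.4244, 0.3477, 0.245]
ee_rot: [0.001, 1.0, -0.0, -0.0]
contact_force: [0.3, 1.5, 0.8]
gripper_width: 0.0002
gripper_force: 0.0
time: 1.35
position: [0.5238, 0.1674, 0.245]
ee_rot: [0.001, 1.0, -0.0, -0.0]
contact_force: [0.8, 0.2, -0.5]
gripper_width: -0.0001
gripper_force: 0.0
time: 1.77
position: [0.5225, -0.0324, 0.245]
ee_rot: [0.001, 1.0, 0.0, -0.0]
contact_force: [1.0, -0.4, 0.1]
gripper_width: -0.0001
gripper_force: 0.0
```

```bash
python3 -m jog '[[[0,0,0],[-0.6,-3,0],1],[[0,0,0],[-0.6,-3,0],1],[[0,0,0],[0,-3,0],1],[[0,0,0],[0,-1.5,0],1],[[0,0,0],[0,0,0],1]]'; python3 - <<'E'
from h import *
from bench import bot
c=bot.get_calibration("wrist");im,d=bot.get_image("wrist")
print(c,bot.get_state()['position'])
cv2.imwrite("pics/w1.png",im[...,::-1]);np.savez("pics/w1.npz",im=im,d=d,**c)
E
```

```text
time: 2.18
position: [0.5346, -0.1386, 0.2447]
ee_rot: [0.003, 1.0, -0.0, -0.0]
contact_force: [1.1, -0.1, -0.4]
gripper_width: -0.0003
gripper_force: 0.0
{'mtx': array([[302.47737789,   0.        , 277.81661109],
       [  0.        , 302.47737789, 211.3640949 ],
       [  0.        ,   0.        ,   1.        ]]), 'xyz': array([ 0.45070882, -0.13811741,  0.37272668]), 'attitude': array([0.69962434, 0.69513357, 0.11609181, 0.11763415])} [ 0.53450928 -0.1369311   0.2447484 ]
```

View pics/w1.png

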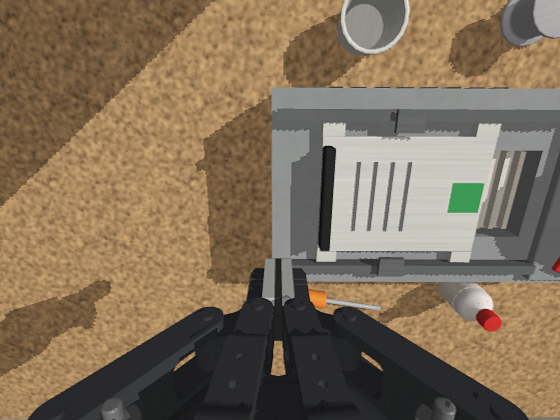

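The rib is at about (327,200) in the wrist view. The closed fingertips, near (279,262), are behind it and clear of it.

```bash
python3 - <<'E'
from h import *
c=np.load("pics/w1.npz");m=(c["im"].max(2)<45).astype(np.uint8)
b=blob(m,(317,140,340,256));print(b.min(0),b.max(0));print(cv2.minAreaRect((ray(c,b,.108)[:,:2]*1000).astype(np.float32)))
E
python3 -m jog '[[[0,0,0],[0,0.3,4],1],[[0,0,0],[0,0,4],1],[[0,0,0],[0,0,4],1],[[0,0,0],[0,0,1.8],1],[[0,0,0],[0,0,0],1]]'
```

```text
[318 146] [335 249]
((531.7396240234375, -94.95671844482422), (10.769168853759766, 98.07860565185547), 89.35942840576172)
time: 2.65
position: [0.5308, -0.1303, 0.1024]
ee_rot: [0.0, 1.0, 0.001, -0.004]
contact_force: [-1.1, 0.4, -0.1]
gripper_width: 0.0002
gripper_force: 0.0
```

```bash
python3 -m jog '[[[0,0,0],[0,0.5,0],1],[[0,0,0],[0,0.5,0],1],[[0,0,0],[0,0.5,0],1],[[0,0,0],[0,0.5,0],1],[[0,0,0],[0,0.5,0],1]]';python3 -m jog '[[[0,0,0],[0,0.6,0],1],[[0,0,0],[0,0.6,0],1],[[0,0,0],[0,0.6,0],1],[[0,0,0],[0,0.6,0],1],[[0,0,0],[0,0.6,0],1]]'
```

```text
time: 3.07
position: [0.5363, -0.1074, 0.109]
ee_rot: [0.001, 1.0, -0.001, 0.001]
contact_force: [-0.1, -1.8, 1.5]
gripper_width: 0.0003
gripper_force: 1.0
time: 3.48
position: [0.535, -0.077, 0.1074]
ee_rot: [0.001, 1.0, -0.0, 0.0]
contact_force: [0.3, -1.6, 1.1]
gripper_width: -0.0003
gripper_force: 1.0
```

```bash
python3 -m jog '[[[0,0,0],[0,0.5,0],1],[[0,0,0],[0,0.5,0],1],[[0,0,0],[0,0.4,0],1],[[0,0,0],[0,0.3,0],1],[[0,0,0],[0,0.2,0],1]]';python3 -m jog '[[[0,0,0],[0,0.2,0],1],[[0,0,0],[0,0.2,0],1],[[0,0,0],[0,0.2,0],1],[[0,0,0],[0,0.2,0],1],[[0,0,0],[0,0,0],1]]'
```

```text
time: 3.9
position: [0.535, -0.0582, 0.1072]
ee_rot: [0.001, 1.0, 0.0, -0.0]
contact_force: [0.0, -2.7, 1.8]
gripper_width: 0.0001
gripper_force: 1.0
time: 4.32
position: [0.535, -0.0501, 0.1072]
ee_rot: [0.001, 1.0, 0.0, -0.0]
contact_force: [-0.2, -1.4, 0.3]
gripper_width: -0.0004
gripper_force: 0.2
```

```bash
for i in 1 2; do python3 -m jog '[[[0,0,0],[0,0.1,0],1],[[0,0,0],[0,0.1,0],1],[[0,0,0],[0,0.1,0],1],[[0,0,0],[0,0.1,0],1],[[0,0,0],[0,0,0],1]]'|head -4;done
```

```text
time: 4.73
position: [0.535, -0.0463, 0.1072]
ee_rot: [0.001, 1.0, 0.0, -0.0]
contact_force: [0.2, -1.0, 0.8]
time: 5.15
position: [0.535, -0.0436, 0.1073]
ee_rot: [0.001, 1.0, -0.001, -0.0]
contact_force: [-0.4, -5.8, -0.0]
```

```bash
python3 -m jog '[[[0,0,0],[0,0.1,0],1],[[0,0,0],[0,0.1,0],1],[[0,0,0],[0,0.1,0],1],[[0,0,0],[0,0,0],1],[[0,0,0],[0,0,0],1]]'|head -4; python3 - <<'E'
from bench import bot
import cv2,numpy as np
im,d=bot.get_image("top");w,_=bot.get_image("wrist")
np.savez("pics/t2.npz",im=im,d=d,**bot.get_calibration("top"))
cv2.imwrite("pics/t2.png",np.hstack([cv2.resize(im[170:300,120:370],(500,260)),w[60:320,260:560]])[...,::-1])
E
```

```text
time: 5.57
position: [0.535, -0.0433, 0.1074]
ee_rot: [0.002, 1.0, -0.004, -0.0]
contact_force: [0.1, -13.7, 0.4]
```

View pics/t2.png

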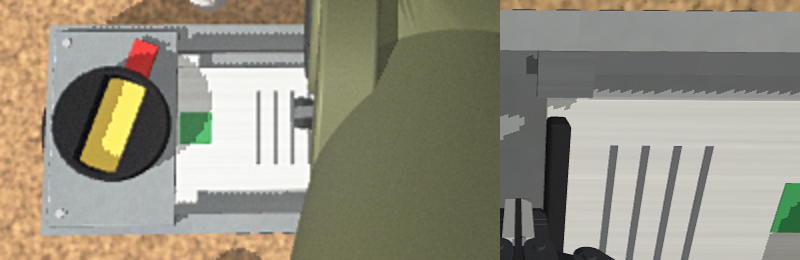

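The cover's front edge is flush with the deck (crop x≈178) and the push force has risen to 14 N, so it is fully home. Next I back off, lift and go above the slot.

```bash
python3 -m jog '[[[0,0,0],[0,-0.8,0],1],[[0,0,0],[0,-0.4,0],1],[[0,0,0],[0,0,-4],1],[[0,0,0],[0,0,-4],1],[[0,0,0],[0,0,-4],1]]'|head -4; python3 -m jog '[[[0,0,0],[-0.5,4,0],1],[[0,0,0],[-0.5,4,0],1],[[0,0,0],[-0.5,4,0],1],[[0,0,0],[-0.5,4,0],1],[[0,0,0],[-0.4,4,0],1]]'|head -4;python3 -m jog '[[[0,0,0],[0,2.8,0],1],[[0,0,-0.123],[0,0,0],1],[[0,0,-0.123],[0,0,0],1],[[0,0,-0.123],[0,0,0],1],[[0,0,-0.123],[0,0,0],1]]'|head -4;python3 -m jog '[[[0,0,-0.123],[0,0,0],1],[[0,0,-0.123],[0,0,0],1],[[0,0,-0.123],[0,0,0],1],[[0,0,-0.123],[0,0,0],1],[[0,0,-0.123],[0,0,0],1]]'|head -4;python3 -m jog '[[[0,0,-0.123],[0,0,0],1],[[0,0,0],[0,0,0],1],[[0,0,0],[0,0,0],1]]'|head -4
python3 - <<'E'
from h import *
from bench import bot
c=bot.get_calibration("wrist");im,d=bot.get_image("wrist")
s=bot.get_state();print(s['position'],R.from_quat(s['ee_rot']).as_matrix().round(3),s['joint_positions'])
cv2.imwrite("pics/w3.png",im[...,::-1]);np.savez("pics/w3.npz",im=im,d=d,**c)
E
```

```text
time: 6.08
position: [0.5341, -0.051, 0.2281]
ee_rot: [0.001, 1.0, 0.001, -0.001]
contact_force: [1.2, -0.1, 1.0]
time: 6.5
position: [0.5593, 0.1507, 0.2275]
ee_rot: [0.001, 1.0, 0.001, 0.0]
contact_force: [0.9, 0.5, -0.2]
time: 6.92
position: [0.5591, 0.1774, 0.227]
ee_rot: [-0.246, 0.969, 0.001, -0.0]
contact_force: [0.3, -0.9, -0.2]
time: 7.33
position: [0.5592, 0.1769, 0.2271]
ee_rot: [-0.528, 0.849, 0.001, -0.0]
contact_force: [-0.2, -0.2, -0.2]
time: 7.58
position: [0.5593, 0.1767, 0.2272]
ee_rot: [-0.575, 0.818, 0.0, -0.0]
contact_force: [0.7, 0.1, 0.4]
[0.55933031 0.17665385 0.22720511] [[-0.339 -0.941 -0.   ]
 [-0.941  0.339  0.001]
 [-0.     0.001 -1.   ]] [ 3.05563924e-01  2.95786710e-01 -1.12560795e-01  1.16265699e+00
  6.52828614e-04 -9.19482531e-01]
```

View pics/w3.png

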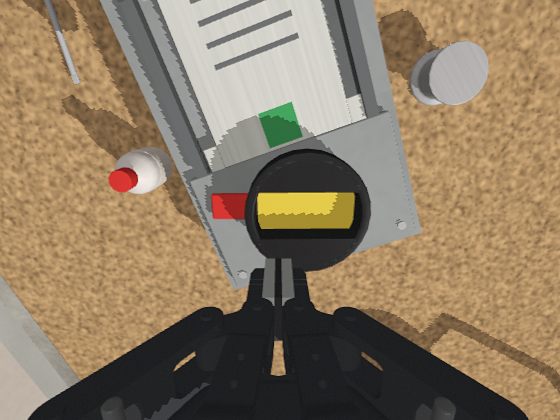

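The slot (yellow, about 258–355 × 193–240) is level with the image rows, and the dial circle is centred near (308,210). The tongue points left, at (228,206).

```bash
python3 - <<'E'
from h import *
c=np.load("pics/w3.npz");im=c["im"]
P=ray(c,[(308,210),(246,210),(370,210),(308,150),(308,270)],.124)[:,:2];print(P.round(4))
hsv=cv2.cvtColor(im,cv2.COLOR_RGB2HSV)
m=((hsv[...,0]>20)&(hsv[...,0]<35)&(hsv[...,1]>150)).astype(np.uint8)
print(cv2.minAreaRect((ray(c,blob(m,(240,180,375,250)),.104)[:,:2]*1000).astype(np.float32)))
o=P[0];p=np.array([.5593,.1767])
T=np.array([[-.339,-.941],[-.941,.339]])
for a in (19.8,):
    g=o+.025*np.array([np.cos(np.radians(a)),-np.sin(np.radians(a))]);print(g,"shift tool cm",(T.T@(g-p))*100)
E
```

```text
[[0.5348 0.1796]
 [0.5819 0.1626]
 [0.4878 0.1966]
 [0.52   0.1341]
 [0.5518 0.2319]]
((537.4180297851562, 186.30738830566406), (33.36296081542969, 84.8428955078125), 70.1359634399414)
[0.5583556  0.17116289] shift tool cm [ 0.55305765 -0.09884   ]
```

```bash
python3 -m jog '[[[0,0,0],[0.45,-0.05,2],1],[[0,0,0],[0,0,3],1],[[0,0,0],[0,0,2.4],1],[[0,0,0],[0,0,1],1],[[0,0,0],[0,0,0],1]]'; python3 -m jog '[[[0,0,0],[0,0,0.7],1],[[0,0,0],[0,0,0.7],1],[[0,0,0],[0,0,0.6],1],[[0,0,0],[0,0,0],1]]'
```

```text
time: 8.05
position: [0.5564, 0.1715, 0.1406]
ee_rot: [-0.576, 0.818, 0.001, -0.002]
contact_force: [-1.1, 0.9, 0.2]
gripper_width: -0.0001
gripper_force: 0.0
time: 8.38
position: [0.5583, 0.172, 0.1228]
ee_rot: [-0.576, 0.817, 0.0, -0.0]
contact_force: [-1.2, -0.3, 0.4]
gripper_width: 0.0004
gripper_force: 0.0
```

```bash
python3 -m jog '[[[0,0,0],[0.3,0,0],1],[[0,0,0],[0.3,0,0],1],[[0,0,0],[0.2,0,0],1],[[0,0,0],[0,0,0],1]]'|head -4; python3 -m jog '[[[0,0,0.1],[0.24,0.09,0],1],[[0,0,0.1],[0.24,0.09,0],1],[[0,0,0.1],[0.24,0.09,0],1],[[0,0,0],[0,0,0],1]]'|head -4
```

```text
time: 8.72
position: [0.5553, 0.1665, 0.1238]
ee_rot: [-0.577, 0.817, 0.002, 0.001]
contact_force: [-1.6, 7.6, -1.2]
time: 9.05
position: [0.5505, 0.1614, 0.1241]
ee_rot: [-0.446, 0.895, 0.002, 0.002]
contact_force: [1.2, 6.2, -1.2]
```

```bash
python3 -m jog '[[[0,0,0.1],[0.24,0.09,0],1],[[0,0,0.1],[0.24,0.09,0],1],[[0,0,0.1],[0.24,0.09,0],1],[[0,0,0.1],[0.24,0.09,0],1],[[0,0,0],[0,0,0],1]]'|head -4; python3 - <<'E'
from h import *
from bench import bot
im,d=bot.get_image("top");w,_=bot.get_image("wrist")
cv2.imwrite("pics/t4.png",np.hstack([cv2.resize(im[170:300,120:270],(450,390)),w[60:450,150:470][:390] if 0 else cv2.resize(w[60:320,200:420],(330,390))])[...,::-1])
E
```

```text
time: 9.47
position: [0.5419, 0.1565, 0.1244]
ee_rot: [-0.259, 0.966, 0.001, 0.002]
contact_force: [1.5, 4.8, -0.6]
```

View pics/t4.png

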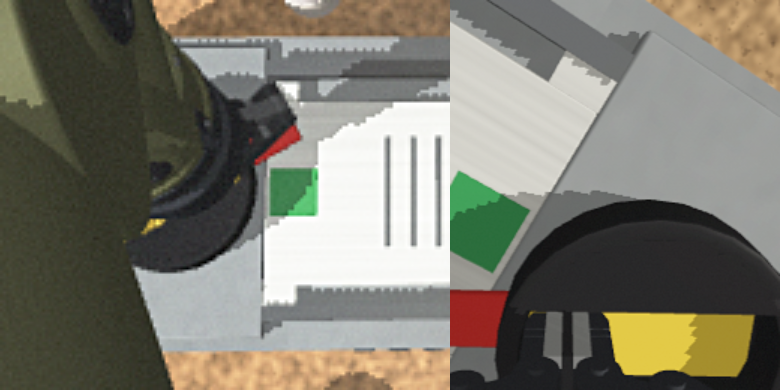

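The tongue has swung over the cover and the slot is still level with the fingers in the wrist crop, so the dial is following. It is at about 60°.

```bash
python3 -m jog '[[[0,0,0.1],[0.24,0.09,0],1],[[0,0,0.1],[0.24,0.09,0],1],[[0,0,0.1],[0.24,0.09,0],1],[[0,0,0],[0,0,0],1]]'|head -4; python3 -m jog '[[[0,0,0.1],[0.24,0.09,0],1],[[0,0,0.1],[0.24,0.09,0],1],[[0,0,0],[0,0,0],1]]'|head -4;
```

```text
time: 9.9
position: [0.534, 0.1555, 0.1243]
ee_rot: [-0.113, 0.994, 0.001, 0.001]
contact_force: [-0.3, 3.4, 0.1]
time: 10.15
position: [0.5292, 0.1562, 0.1243]
ee_rot: [-0.014, 1.0, 0.001, 0.001]
contact_force: [1.6, 5.1, 0.3]
```

```bash
python3 -m jog '[[[0,0,0],[0,0.3,0],1],[[0,0,0.03],[0.1,0.1,0],1],[[0,0,0],[0.15,0,0],1],[[0,0,0],[0.15,0,0],1],[[0,0,0],[0,0,0],1]]'|head -4; python3 -m jog '[[[0,0,0],[0.1,0,0],1],[[0,0,0],[0.1,0,0],1],[[0,0,0],[0,0,0],1]]'|head -4;
```

```text
time: 10.57
position: [0.527, 0.1591, 0.1238]
ee_rot: [-0.001, 1.0, -0.0, 0.003]
contact_force: [9.7, 1.2, -4.6]
time: 10.82
position: [0.5269, 0.1591, 0.124]
ee_rot: [-0.001, 1.0, -0.001, 0.004]
contact_force: [14.7, 1.2, -9.3]
```

```bash
python3 -m jog '[[[0,0,0],[-0.8,0,0],1],[[0,0,0],[-0.4,0,-2],1],[[0,0,0],[0,0,-4],1],[[0,0,0],[0,0,-4],1],[[0,0,0],[0,-4,-3],1]]'|head -4;python3 -m jog '[[[0,0,0],[0,-4,0],1],[[0,0,0],[0,-4,0],1],[[0,0,0],[0,-4,0],1],[[0,0,0],[0,-4,0],1],[[0,0,0],[0,-4,0],1]]'|head -4;python3 -m jog '[[[0,0,0],[0,-4,0],1],[[0,0,0],[0,-4,0],1],[[0,0,0],[0,0,0],1]]'|head -4; python3 - <<'E'
from h import *
from bench import bot
im,d=bot.get_image("top");c=bot.get_calibration("top")
cv2.imwrite("pics/t5.png",cv2.resize(im[140:350,120:400],(800,600))[...,::-1])
hsv=cv2.cvtColor(im,cv2.COLOR_RGB2HSV)
m=((hsv[...,0]>20)&(hsv[...,0]<35)&(hsv[...,1]>150)).astype(np.uint8)
print(cv2.minAreaRect((ray(c,blob(m,(140,190,215,275)),.104)[:,:2]*1000).astype(np.float32)))
E
```

```text
time: 11.23
position: [0.5347, 0.1291, 0.2515]
ee_rot: [-0.003, 1.0, 0.001, 0.001]
contact_force: [0.7, -0.5, 0.9]
time: 11.65
position: [0.5324, -0.0761, 0.2481]
ee_rot: [-0.001, 1.0, -0.0, -0.001]
contact_force: [0.3, 0.1, 0.5]
time: 11.9
position: [0.5323, -0.1606, 0.2478]
ee_rot: [0.003, 1.0, -0.002, -0.001]
contact_force: [0.7, 0.6, 0.6]
((537.0225219726562, 184.6089630126953), (82.78589630126953, 37.0777587890625), 89.04866027832031)
```

View pics/t5.png

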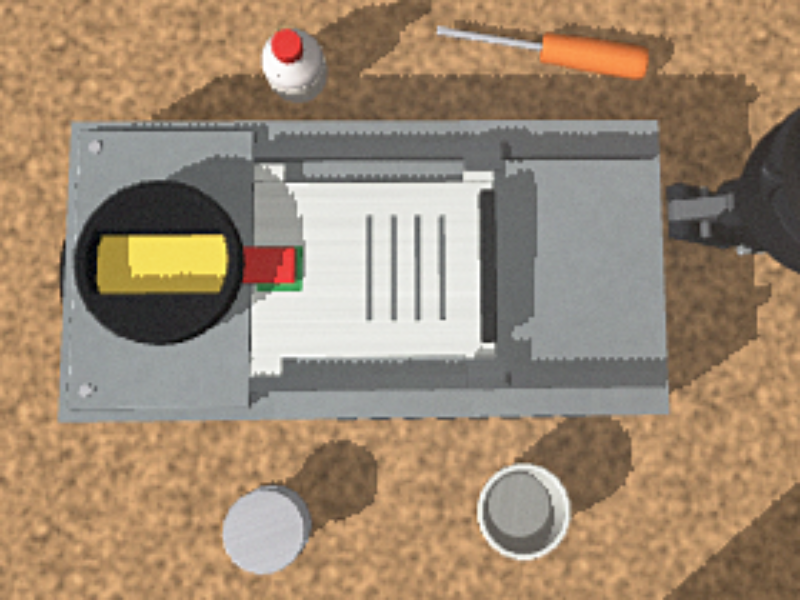

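The tongue at (270,265) lies over the cover and the slot is along the unit's y, at its stop (measured 89°, the unit's own y axis about 89.2°). The cover's front edge is flush with the deck at x≈252. The four bench items stand where they were, and the arm is clear of everything.

```bash
python3 -c "
from bench import bot
print(bot.close_job())"
```

```text
the job is handed in; nothing more can be done
None
```

The job is handed in, though no verdict came back: the last top view shows the cover fully home, the fastener turned to its stop with the tongue over the cover, and the spool, bottle, screwdriver and tin where they started.

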